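Screw the brass hose elbow home in the vacuum block

ROBOT

A 6-joint arm with a two-finger parallel gripper is mounted at the origin on the work surface. World frame = base frame: x ahead of the robot, y to its left, z up, the work surface at z = 0. Lengths are in m, angles in rad, forces in N, time in s.
With the tool pointing down it reaches from about 0.225 to 0.875 m from the base axis. Payload 3.4 kg.
Tool frame: the origin (TCP) lies between the finger pads; the fingertips stand 19 mm ahead of it and the grasp point (between the pads) is the TCP; z points along the fingers, y is the line along which they close (so a half turn about z gives the same grasp; the last joint's range is limited). The gripper opens to 85 mm and grips with 20 to 120 N. Pads are 22 mm wide; open, the fingers measure 114 mm over their backs; the gripper's body (76 mm by 85 mm) begins 54 mm behind the grasp point. The pads swing forward as they close: fully open they stand 13 mm farther back than shut.
Start: joints at [1.068, 0.276, 1.505, -0, 1.361, -0.121], TCP at [0.214, 0.534, 0.25] pointing down, gripper open.
Joint ranges: [-2.89, 2.89], [-0.75, 2.08], [0.22, 2.7], [-1.18, 4.32], [0.11, 2.71], [-2.7, 2.7]. Speed limits (rad/s): [2.57, 2.57, 3.14, 3.14, 3.14, 3.14].

INTERFACE

Orientations are given as a unit quaternion [w, x, y, z].
In Python, from rig import get_state, imaging, ticket gives the robot as it stands. The module is installed in compiled form; this text tells all that it offers.
- The arm moves only by the shell command python3 -m inch 'ROWS' [FORCE]. ROWS is JSON, a list of rows, each an object with "claw": the opening, from -1 (shut) to 1 (fully open); "travel": the shift along the world's x, y, z in units of 200 mm (1.0 is 200 mm), a list of three; "turn": the turn about the world's z in units of 180 degrees (1.0 is 180 degrees). A call has 1 to 5 rows; each row is the pose to reach, as a shift and turn from the pose commanded when the call began, turning the shorter way round; what a row does not reach only later rows make up. A row lasts 1/10 s, in which the tool goes at most 50 mm and 8.59 degrees, less where a joint would pass 70% of its speed; a pose out of reach is approached as far as the arm can. A call with a number of a shift or a turn outside -1 to 1 is refused whole. A call with a gripper value outside its range is refused whole. The fingers move at their own pace and stop on an object; FORCE is the grip in N (left out, the last holds). Time passes only in rows, so rows that repeat a pose let the fingers close. It gives the time, the measured TCP pose, the force, the opening and the grip force at its end, in the units of the state.
- get_state(): the state, without advancing time (a new reading comes with each control period).
- imaging.get_image(name): name is "scene" or "top" or "wrist"; returns the picture (400x640x3 uint8, red, green, blue); there is no depth.
- imaging.camera_params(name): a dict with "camera_matrix" (3x3 intrinsics, pixels), "k1" (the pictures are not rectified: a ray, as slopes to the right and down, at radius r is drawn at 1 + k1 r^2 times it, then the intrinsics apply), "cam_to_world" (4x4, takes a point from camera to world coordinates); the wrist camera has in their place "T_tool_cam" (4x4, takes a point from camera to tool coordinates, whose origin is the TCP and whose axes are the flange's). Camera axes: x right, y down, z forward; pixel columns grow to the right and rows downward; lengths in m; the calibration is good to about 2 mm. A picture is of the moment at which its call begins: read the wrist's pose just before it. camera_params takes no time and is no camera call.
- ticket.sign_off(): hands the job in; it is judged then, once.
The state is a dict: "clock": time; "qpos": joint angles; "qd": joint speeds; "effort": joint torques, N m; "position": TCP position; "ee_rot": TCP orientation; "contact_force": force on the tool from outside, world axes, zero at the start; "moment": the same for the moment, N m; "width": finger opening in m; "gripper_force": force on a finger pad.
Only numpy, scipy, OpenCV 4.12 (cv2) and the standard library are available. Lean on these libraries where they do the work, as an engineer would, in place of code of your own. Each camera call takes 0.05 s, during which the arm holds its last target. There are 200 camera calls.

TASK

The brass hose elbow has been started by hand in the port of its clamped white block. Screw it further in, clockwise seen from above, until it grows stiff and its barb points along the red stripe on that block, then stop there and let go; do not screw it on past the stripe. Leave the blue plastic elbow in the other vice as it is, and do not disturb the small amber jar.

Things in the scene. Friction and masses are not known exactly. Their poses are not given: they have to be found in the camera images.
- brass_elbow (a joint): Angle of the brass elbow about its upright port axis, rad; grows as it is screwed in (clockwise from above); starts between 0 and 0.5. At 1.45 the barb lies exactly along the red stripe. Turning it in takes 0.25 N m at 0, rising evenly with the squeezed seal to 0.47 at 1.45; it stays where it is left (up to 1.66). It sinks 0.5 mm per rad. Hard stop at 2.0.
- brass_body (a point): Point in the brass elbow's square body (26 x 26 mm, from 20 mm below this point to 16 mm above), on the turning axis, 115 mm above the table. z up; x along the barb, a level tail 12 mm thick (ridges 16) at this height, ending 59 mm from the axis; the faces across y are free to grip. Steel port rim (34 mm diameter) 35 mm below; white block top 43 mm below, with a red stripe.
- blue_tip (a point): Barb end of the blue plastic elbow, a twin of the brass one (axis 59 mm back along -x); leave alone. Each elbow has a fixed green vice, 110 x 220 mm, jaws below the block top, clamping a white block 170 x 68 mm with the port at its centre; a red stripe 14 mm wide on the block's top runs straight out from the port, 25 to 81 mm from the axis, along the block's length.
- jar: Loose amber glass jar with black cap, 42 mm diameter, 62 mm high, upright beyond the vices; leave standing. Origin at the centre of its underside.
Mind the look-alikes: they are no part of the job. Leave any pink or purple look-alike of the part that bears brass_elbow alone.

How it is judged:
By the outcome, as a careful person would: the job done as asked, in the order asked, and still so for the second after the job is handed in, with the robot touching nothing.
It also fails if it takes over 38 s, if anything falls off the work surface, if the arm or the gripper's body presses on something with over 40 N, if the wrist force passes 120 N, or if a joint passes its speed limit or range.

## Working session

There is one attempt and no reset: what is moved stays moved. The work goes in short steps, Python scripts to look and compute and a shell command to move; the robot and the scene stay as the last step left them, time stands still between calls to the robot, and variables do not carry over. Pictures are saved under pics/ and viewed, at most 10 in all, crops included, and the job is handed in when it is done.

```bash
mkdir -p pics; cat > h.py <<'E'
import numpy as np, cv2
from rig import get_state, imaging, ticket
def cam(name,st=None):
    p=imaging.camera_params(name); K=np.array(p["camera_matrix"]); k1=p["k1"]
    if name=="wrist":
        from scipy.spatial.transform import Rotation as R
        st=st or get_state(); q=st["ee_rot"]; T=np.eye(4); T[:3,:3]=R.from_quat([q[1],q[2],q[3],q[0]]).as_matrix(); T[:3,3]=st["position"]
        T=T@np.array(p["T_tool_cam"])
    else: T=np.array(p["cam_to_world"])
    return K,k1,T
def onplane(c,uv,z):
    K,k1,T=c; uv=np.array(uv,float).reshape(-1,1,2)
    n=cv2.undistortPoints(uv,K,np.array([k1,0,0,0,0.]),).reshape(-1,2)
    d=np.c_[n,np.ones(len(n))]@T[:3,:3].T; o=T[:3,3]
    return o+d*((z-o[2])/d[:,2])[:,None]
def proj(c,P):
    K,k1,T=c; W=np.linalg.inv(T)
    return cv2.projectPoints(np.array(P,float).reshape(-1,1,3),cv2.Rodrigues(W[:3,:3])[0],W[:3,3],K,np.array([k1,0,0,0,0.]))[0].reshape(-1,2)
def shot(name,f):
    im=imaging.get_image(name)[:,:,::-1].copy(); cv2.imwrite("pics/"+f,im); return im
E
python3 - <<'E'
from h import *
a=shot("top","top0.png");b=shot("scene","scene0.png")
s=get_state();print(s["clock"],s["position"],s["ee_rot"],s["width"])
E
```

```text
0.1 [0.21401543 0.5332049  0.24950466] [-2.68725117e-04  1.89745597e-01  9.81832920e-01 -8.08520777e-04] 0.08538900800691715
```

View pics/top0.png

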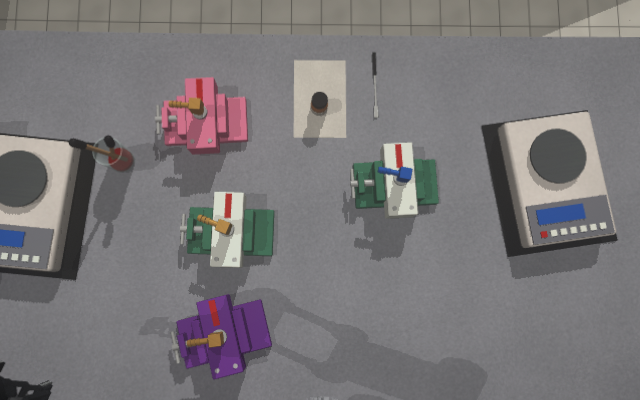

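View pics/scene0.png

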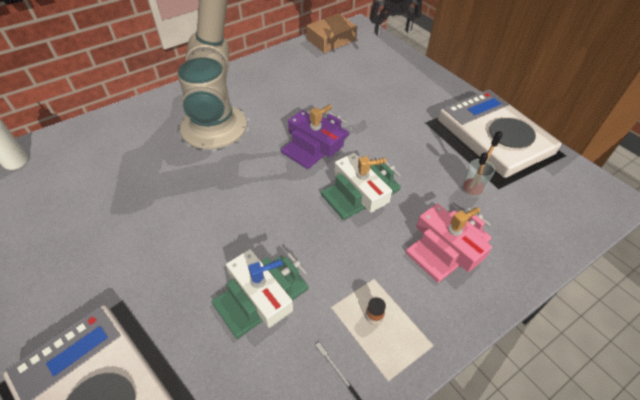

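The candidates are brass in the white block/green vice at top (222,226), the pink look-alike (192,104), the purple look-alike (210,341) and the blue twin (398,173). I choose (222,226). The jar is at (319,103).

```bash
python3 - <<'E'
from h import *
im=cv2.imread("pics/top0.png"); c=cam("top")
hsv=cv2.cvtColor(im,cv2.COLOR_BGR2HSV)
x0,y0,x1,y1=180,180,285,275
def m(lo,hi):
    k=cv2.inRange(hsv,lo,hi); z=np.zeros_like(k); z[y0:y1,x0:x1]=k[y0:y1,x0:x1]; return z
red=m((0,150,90),(6,255,255))|m((174,150,90),(180,255,255)); br=m((9,110,80),(25,255,255))
for n,k,z in(("red",red,.072),("brass",br,.115)):
    v,u=np.nonzero(k); P=onplane(c,np.c_[u,v],z)[:,:2]
    mu=P.mean(0); w,V=np.linalg.eigh(np.cov((P-mu).T)); d=V[:,1]; t=(P-mu)@d
    print(n,len(u),(u.mean(),v.mean()),mu,"dir",d,np.degrees(np.arctan2(d[1],d[0])),"ext",mu+d*t.min(),mu+d*t.max(),np.ptp(t),np.ptp((P-mu)@V[:,0]))
r=cv2.resize(im[175:285,165:295],None,fx=6,fy=5.4); 
cv2.imwrite("pics/crop0.png",cv2.resize(im[180:275,175:285],None,fx=6,fy=6,interpolation=cv2.INTER_CUBIC))
print(c[2])
E
```

```text
red 121 (np.float64(227.73553719008265), np.float64(205.11570247933884)) [0.5495713  0.21012904] dir [-0.99946915  0.03257945] 178.13300444837256 ext [0.57524576 0.20929213] [0.52457245 0.21094392] 0.050700222521299305 0.011740024117106337
brass 249 (np.float64(215.3293172690763), np.float64(223.34939759036143)) [0.50325927 0.22866982] dir [0.3549779  0.93487469] 69.20790992319972 ext [0.49315536 0.20206002] [0.51815196 0.26789142] 0.07041734989771216 0.025307093987496865
[[ 3.24188772e-04 -9.91834164e-01  1.27533863e-01  3.91317956e-01]
 [-9.99790175e-01 -2.93358792e-03 -2.02731410e-02  3.52365885e-02]
 [ 2.04817256e-02 -1.27500531e-01 -9.91627003e-01  1.12586439e+00]
 [ 0.00000000e+00  0.00000000e+00  0.00000000e+00  1.00000000e+00]]
```

View pics/crop0.png

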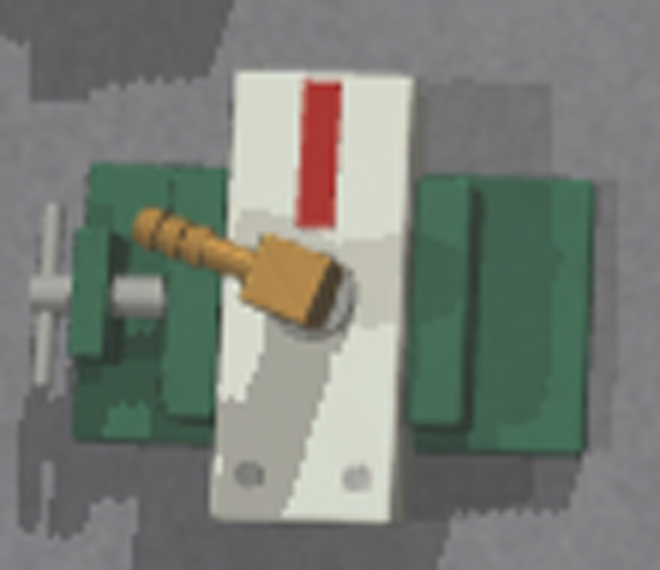

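The crop shows the brass elbow in the white block with the green vice, barb pointing up-left (tip at about top px 199,216) and the red stripe pointing up. The numbers fit each other:
- **Axis:** about (0.497, 0.212).
- **Barb heading:** about 70°.
- **Stripe heading:** about -2°.
- **Joint angle:** about 0.2.

Moving above the axis, with the fingers turning to close across the barb.

```bash
python3 -m inch '[{"claw":1,"travel":[0.7,-0.8,0],"turn":-0.24},{"claw":1,"travel":[0.7,-0.8,0],"turn":-0.24},{"claw":1,"travel":[0.7,-0.8,0],"turn":-0.24},{"claw":1,"travel":[0.7,-0.8,0],"turn":-0.24},{"claw":1,"travel":[0.7,-0.8,0],"turn":-0.24}]' 110; python3 -m inch '[{"claw":1,"travel":[0.7,-0.8,0],"turn":-0.25},{"claw":1,"travel":[0.7,-0.8,0],"turn":-0.25},{"claw":1,"travel":[0.7,-0.8,0],"turn":-0.25},{"claw":1,"travel":[0.7,-0.8,0],"turn":-0.25},{"claw":1,"travel":[0.7,-0.8,0],"turn":-0.25}]'; python3 -m inch '[{"claw":1,"travel":[0,0,0],"turn":-0.02},{"claw":1,"travel":[0,0,0],"turn":-0.02},{"claw":1,"travel":[0,0,0],"turn":-0.02}]'
python3 - <<'E'
from h import *
s=get_state(); im=shot("wrist","w0.png"); c=cam("wrist",s)
print(s["clock"],s["position"],s["ee_rot"],s["qpos"],s["contact_force"]); print(c[2]); print(proj(c,[[.497,.212,.131],[.517,.268,.115]]))
E
```

```text
clock: 0.6
position: [0.3568, 0.37, 0.25]
ee_rot: [0.001, 0.541, 0.841, -0.001]
contact_force: [0.4, 0.5, 0.4]
width: 0.0855
gripper_force: 0.0
clock: 1.1
position: [0.4973, 0.2097, 0.2498]
ee_rot: [0.001, 0.811, 0.585, -0.0]
contact_force: [-1.0, 1.2, 0.9]
width: 0.0853
gripper_force: 0.0
clock: 1.4
position: [0.4939, 0.2136, 0.25]
ee_rot: [-0.0, 0.826, 0.564, -0.0]
contact_force: [-0.1, 0.5, -0.5]
width: 0.0852
gripper_force: 0.0
1.4 [0.49393298 0.21363397 0.24998862] [-1.57699228e-04  8.25782560e-01  5.63988485e-01 -3.58026559e-04] [2.78852154e-01 2.20997210e-01 1.58203607e+00 7.58876279e-05
 1.33933832e+00 6.51215292e-01] [-0.0570415   0.53625533 -0.53198131]
[[ 9.31326006e-01 -3.45405325e-01 -1.15442768e-01  5.23314381e-01]
 [-3.64185963e-01 -8.83882992e-01 -2.93461142e-01  2.90528727e-01]
 [-6.74857859e-04  3.15350628e-01 -9.48974987e-01  3.73310432e-01]
 [ 0.00000000e+00  0.00000000e+00  0.00000000e+00  1.00000000e+00]]
[[328.81224459 203.29507186]
 [326.45280541 118.74915557]]
```

View pics/w0.png

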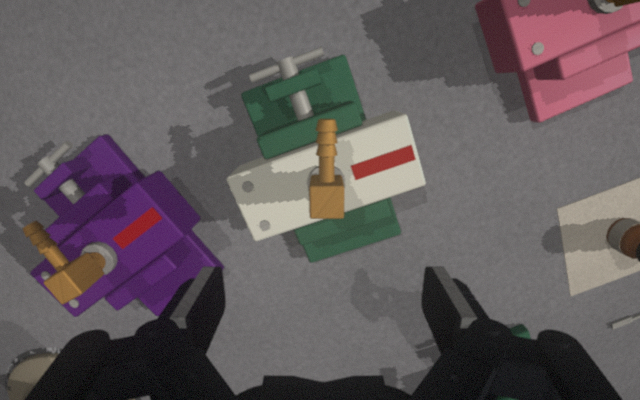

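The wrist view has the brass elbow in its white block at the centre: body about (327,198), barb tip (326,121), red stripe (384,162). That matches the projection. I'll refine the axis and the angles.

```bash
cat > meas.py <<'E'
from h import *
def meas(im,c,box):
    hsv=cv2.cvtColor(im,cv2.COLOR_BGR2HSV); x0,y0,x1,y1=box
    def m(lo,hi):
        k=cv2.inRange(hsv,lo,hi); z=np.zeros_like(k); z[y0:y1,x0:x1]=k[y0:y1,x0:x1]
        n,l,s,_=cv2.connectedComponentsWithStats(z); return np.uint8(l==1+np.argmax(s[1:,4]))
    red=m((0,150,80),(7,255,255))|m((173,150,80),(180,255,255)); br=m((9,100,60),(26,255,255))
    q=cv2.minAreaRect(np.argwhere(red)[:,::-1].astype(np.float32)); B=onplane(c,cv2.boxPoints(q),.072)[:,:2]
    e=[B[1]-B[0],B[2]-B[1]]; L=[np.linalg.norm(x) for x in e]; d=e[int(np.argmax(L))]/max(L); d*=np.sign(d[0])
    S=B.mean(0); print("stripe",B.round(4).tolist(),L,"heading",np.degrees(np.arctan2(d[1],d[0])),"axis est",S-.053*d)
    return red,br
E
python3 - <<'E'
from meas import *
im=cv2.imread("pics/w0.png"); c=cam("wrist")
red,br=meas(im,c,(220,100,440,260))
rows=[(v,np.nonzero(br[v])[0].min(),np.nonzero(br[v])[0].max(),br[v].sum()) for v in range(400) if br[v].any()]
for r in rows[::3]: print(*r)
mid=np.array([((a+b)/2,v) for v,a,b,n in rows if n<24 and v<172])
P=onplane(c,mid,.115)[:,:2]; w,V=np.linalg.eigh(np.cov(P.T)); d=V[:,1]*np.sign(V[1,1])
tip=P[0]; print("barb heading",np.degrees(np.arctan2(d[1],d[0])),"tip",tip,"axis est",tip-.059*d)
E
```

```text
stripe [[0.5215, 0.2185], [0.5756, 0.2168], [0.5759, 0.2046], [0.5212, 0.2062]] [np.float64(0.054124766314473), np.float64(0.012171234672606532)] heading -1.8232127595383052 axis est [0.495581   0.21321266]
119 321 333 13
122 318 335 18
125 317 336 20
128 317 336 20
131 319 334 16
134 318 335 18
137 318 335 18
140 317 336 20
143 318 334 17
146 319 334 16
149 318 335 18
152 317 335 19
155 319 335 17
158 320 333 14
161 320 333 14
164 320 333 14
167 320 333 14
170 320 333 14
173 320 333 14
176 312 340 29
179 311 341 31
182 311 342 32
185 310 342 33
188 310 343 34
191 310 343 34
194 310 343 34
197 310 343 34
200 310 343 34
203 310 343 34
206 310 343 34
209 310 343 34
212 310 343 34
215 311 343 33
218 324 341 18
barb heading 68.85953700496339 tip [0.51724752 0.26793867] axis est [0.49596884 0.21290942]
```

Two independent axis estimates agree: (0.4956, 0.2132) and (0.4960, 0.2129). The barb is at 68.9° and the stripe at -1.8°, so 70.7° is left to turn (angle now 0.216). The fingers are already square to the faces. Descend and grip.

```bash
python3 -m inch '[{"claw":1,"travel":[0.01,0,-0.25]},{"claw":1,"travel":[0.01,0,-0.45]},{"claw":1,"travel":[0.01,0,-0.6]},{"claw":1,"travel":[0.01,0,-0.68]},{"claw":1,"travel":[0.01,0,-0.68]}]' 2>&1 || true
python3 -m inch '[{"claw":-1,"travel":[0,0,0],"turn":0},{"claw":-1,"travel":[0,0,0],"turn":0},{"claw":-1,"travel":[0,0,0],"turn":0},{"claw":-1,"travel":[0,0,0],"turn":0},{"claw":-1,"travel":[0,0,0],"turn":0}]' 100
```

```text
invalid input at $[0]: expected keys claw, travel, turn
clock: 1.95
position: [0.4942, 0.2137, 0.2504]
ee_rot: [0.0, 0.826, 0.564, 0.0]
contact_force: [0.7, 0.6, 0.8]
width: 0.0124
gripper_force: 0.0
```

Turn is a required key, so the descent was refused and the claw closed in free air. Reopening, then descending.

```bash
python3 -m inch '[{"claw":1,"travel":[0,0,0],"turn":0},{"claw":1,"travel":[0,0,0],"turn":0},{"claw":1,"travel":[0,0,0],"turn":0},{"claw":1,"travel":[0,0,0],"turn":0},{"claw":1,"travel":[0,0,0],"turn":0}]' && python3 -m inch '[{"claw":1,"travel":[0.01,0,0],"turn":0},{"claw":1,"travel":[0.01,0,0],"turn":0},{"claw":1,"travel":[0.01,0,-0.2],"turn":0},{"claw":1,"travel":[0.01,0,-0.3],"turn":0},{"claw":1,"travel":[0.01,0,-0.3],"turn":0}]'
```

```text
clock: 2.45
position: [0.4943, 0.2136, 0.2503]
ee_rot: [0.0, 0.826, 0.563, 0.0]
contact_force: [-0.0, 0.0, -0.2]
width: 0.0837
gripper_force: 0.0
clock: 2.95
position: [0.4941, 0.213, 0.1874]
ee_rot: [-0.001, 0.826, 0.563, -0.003]
contact_force: [-0.1, -0.1, -0.7]
width: 0.0852
gripper_force: 0.0
```

```bash
python3 -m inch '[{"claw":1,"travel":[0,0,-0.15],"turn":0},{"claw":1,"travel":[0,0,-0.3],"turn":0},{"claw":1,"travel":[0,0,-0.38],"turn":0},{"claw":1,"travel":[0,0,-0.38],"turn":0},{"claw":1,"travel":[0,0,-0.38],"turn":0}]'; python3 -c "
from h import *
s=get_state(); im=shot('wrist','w1.png'); print(s['position'],s['ee_rot'],s['contact_force'])"
```

```text
clock: 3.45
position: [0.4974, 0.2139, 0.1155]
ee_rot: [0.0, 0.826, 0.563, 0.001]
contact_force: [0.5, 0.2, 0.8]
width: 0.0855
gripper_force: 0.0
[0.49735096 0.21393773 0.1155108 ] [3.49701589e-04 8.26185244e-01 5.63397656e-01 9.49516856e-04] [0.52291224 0.15769728 0.84377207]
```

View pics/w1.png

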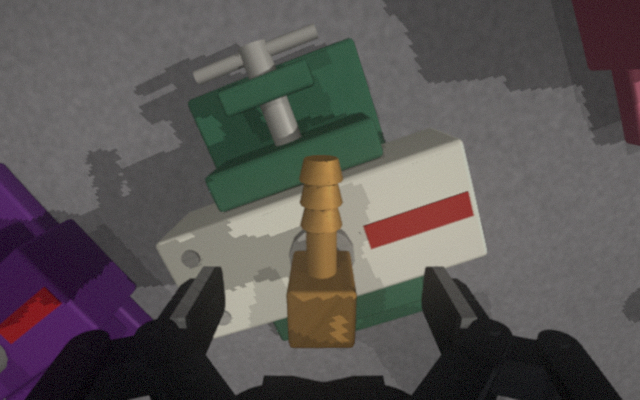

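The body (x 290–355) sits centred between the pads (222 and 425), with the barb clear of them. Closing.

```bash
python3 -m inch '[{"claw":-1,"travel":[-0.005,0,0],"turn":0},{"claw":-1,"travel":[-0.005,0,0],"turn":0},{"claw":-1,"travel":[-0.005,0,0],"turn":0},{"claw":-1,"travel":[-0.005,0,0],"turn":0},{"claw":-1,"travel":[-0.005,0,0],"turn":0}]' 100; python3 -c "
from h import *
s=get_state(); print(s['position'],s['ee_rot'],s['contact_force'],s['moment'],s['qpos'][5])"
```

```text
clock: 4.0
position: [0.4961, 0.2135, 0.1151]
ee_rot: [0.001, 0.826, 0.564, 0.001]
contact_force: [0.7, -1.2, 3.4]
width: 0.0246
gripper_force: 97.8
[0.49605079 0.21345174 0.11512968] [7.19597964e-04 8.26074165e-01 5.63560445e-01 7.61789432e-04] [ 0.68853829 -1.1589229   3.35151567] [-0.18586721  0.00129576  0.0786062 ] 0.6520140045163848
```

Firm grip on the body with little side force. Turning clockwise in stages.

```bash
python3 -m inch '[{"claw":-1,"travel":[0,0,0],"turn":-0.03},{"claw":-1,"travel":[0,0,0],"turn":-0.06},{"claw":-1,"travel":[0,0,0],"turn":-0.09},{"claw":-1,"travel":[0,0,-0.001],"turn":-0.12},{"claw":-1,"travel":[0,0,-0.001],"turn":-0.12}]'; python3 -c "
from h import *
s=get_state(); print(s['position'],s['contact_force'],s['moment'],s['qpos'][5])"
```

```text
clock: 4.5
position: [0.4967, 0.2131, 0.1149]
ee_rot: [0.001, 0.917, 0.399, 0.001]
contact_force: [3.3, -3.4, 4.0]
width: 0.0247
gripper_force: 98.0
[0.49666033 0.21314862 0.1149    ] [ 3.26353932 -3.39480762  3.98971973] [-0.4965993  -0.35597132 -0.05175932] 1.0287847973960442
```

```bash
python3 -m inch '[{"claw":-1,"travel":[0,0,0],"turn":-0.03},{"claw":-1,"travel":[0,0,0],"turn":-0.06},{"claw":-1,"travel":[0,0,-0.001],"turn":-0.09},{"claw":-1,"travel":[0,0,-0.001],"turn":-0.12},{"claw":-1,"travel":[0,0,-0.001],"turn":-0.15}]'; python3 -c "
from h import *
s=get_state(); print(s['position'],s['contact_force'],s['moment'],s['qpos'][5])
shot('wrist','w2.png')"
```

```text
clock: 5.0
position: [0.4972, 0.2125, 0.1147]
ee_rot: [0.002, 0.985, 0.174, 0.002]
contact_force: [4.1, -5.1, 4.1]
width: 0.0249
gripper_force: 98.0
[0.49722852 0.21253864 0.11471002] [ 4.06998389 -5.06639679  4.05850521] [-0.75552083 -0.54577894  0.41936652] 1.5010803972056381
```

View pics/w2.png

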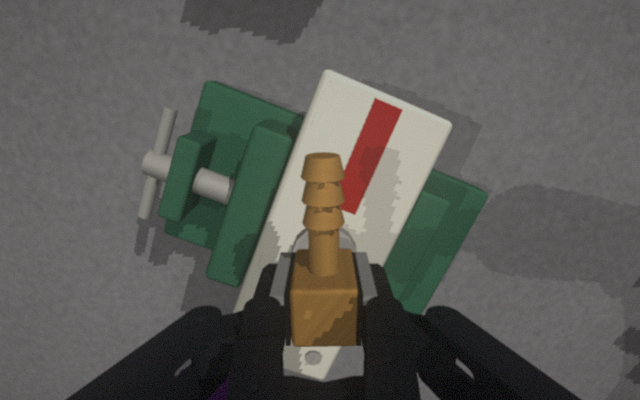

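The barb (tip 323,160) turns with the tool and now lies near the stripe. Turning most of the remainder.

```bash
python3 -m inch '[{"claw":-1,"travel":[0,0,0],"turn":-0.03},{"claw":-1,"travel":[0,0,0],"turn":-0.06},{"claw":-1,"travel":[0,0,-0.001],"turn":-0.09},{"claw":-1,"travel":[0,0,-0.001],"turn":-0.115},{"claw":-1,"travel":[0,0,-0.001],"turn":-0.115}]'; cat > chk.py <<'E'
import sys; from meas import *
s=get_state(); im=shot('wrist',sys.argv[1]); c=cam('wrist',s); q=s['ee_rot']
print(s['clock'],s['position'],s['contact_force'],s['moment'],"tool y",2*np.degrees(np.arctan2(q[2],q[1]))-90)
red,br=meas(im,c,(200,40,470,330))
rows=[(v,np.nonzero(br[v])[0]) for v in range(400) if br[v].any()]; v0=rows[0][0]
mid=np.array([((u.min()+u.max())/2,v) for v,u in rows if v0+8<v<v0+105]); P=onplane(c,mid,.115)[:,:2]
w,V=np.linalg.eigh(np.cov(P.T)); d=V[:,1]*np.sign(V[0,1]); print("barb heading",np.degrees(np.arctan2(d[1],d[0])),"mid0",mid[0],mid[-1])
E
python3 chk.py w3.png
```

```text
clock: 5.55
position: [0.4974, 0.2119, 0.1145]
ee_rot: [0.002, 1.0, -0.005, 0.002]
contact_force: [4.0, -7.3, 3.3]
width: 0.0247
gripper_force: 98.0
5.55 [0.49742443 0.21189897 0.11450985] [ 3.98653983 -7.34332249  3.33042903] [-1.08336406 -0.62652888  0.19500404] tool y -90.54477615973897Traceback (most recent call last):
  File "chk.py", line 4, in <module>
    red,br=meas(im,c,(200,40,470,330))
           ~~~~^^^^^^^^^^^^^^^^^^^^^^^
  File "meas.py", line 7, in meas
    red=m((0,150,80),(7,255,255))|m((173,150,80),(180,255,255)); br=m((9,100,60),(26,255,255))
                                  ~^^^^^^^^^^^^^^^^^^^^^^^^^^^^
  File "meas.py", line 6, in m
    n,l,s,_=cv2.connectedComponentsWithStats(z); return np.uint8(l==1+np.argmax(s[1:,4]))
                                                                      ~~~~~~~~~^^^^^^^^^
    return _wrapfunc(a, 'argmax', axis=axis, out=out, **kwds)
    return bound(*args, **kwds)
ValueError: attempt to get argmax of an empty sequence
```

View pics/w3.png

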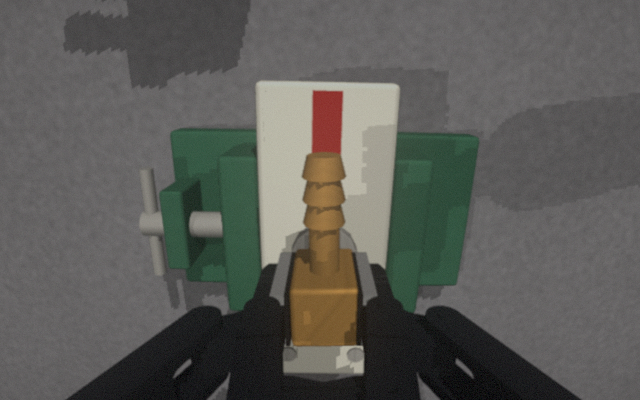

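The barb (tip 323,155) lies almost over the stripe (327,122). Measuring the residual angle from the same image, using the stripe's edges.

```bash
cat > res.py <<'E'
import sys; from h import *
def res(f):
    im=cv2.imread("pics/"+f); c=cam("wrist"); hsv=cv2.cvtColor(im,cv2.COLOR_BGR2HSV)
    red=cv2.inRange(hsv,(0,150,80),(6,255,255))|cv2.inRange(hsv,(174,150,80),(180,255,255)); br=cv2.inRange(hsv,(9,100,60),(26,255,255))
    for k in(red,br): k[:80]=0;k[:,:270]=0;k[:,385:]=0
    wh=np.uint8((hsv[:,:,1]<45)&(hsv[:,:,2]>125))
    def hd(P): 
        w,V=np.linalg.eigh(np.cov(P.T)); d=V[:,1]*np.sign(V[0,1]); return round(float(np.degrees(np.arctan2(d[1],d[0]))),2)
    def span(k,a,b): return [(np.nonzero(k[v])[0].min(),np.nonzero(k[v])[0].max(),v) for v in range(a,b) if k[v].any()]
    def line(sp,z,f=lambda a,b:(a+b)/2): return hd(onplane(c,[(f(a,b),v) for a,b,v in sp],z)[:,:2])
    v0=np.nonzero(br.any(1))[0][0]; r=span(red,96,v0-3)
    w=span(np.where((np.arange(640)>240)&(np.arange(640)<415),wh,0),95,210)
    print(f,"red",line(r,.072),line(r,.072,lambda a,b:a),line(r,.072,lambda a,b:b),"block L/R",line(w,.072,lambda a,b:a),line(w,.072,lambda a,b:b))
    b=span(br,v0+4,v0+92); print("barb",line(b,.115),v0); P=onplane(c,[((b[0][0]+b[0][1])/2,v0+6)],.115); print("tip",P[0],"stripe mid",onplane(c,[((r[5][0]+r[5][1])/2,r[5][2])],.072)[0], "width",[onplane(c,[(x,r[5][2])],.072)[0][1] for x in r[5][:2]])
res(sys.argv[1])
E
python3 res.py w3.png
```

```text
w3.png red -2.33 -2.59 -2.07 block L/R -1.57 -1.99
barb -0.16 152
tip [0.55335535 0.21283005 0.115     ] stripe mid [0.57153614 0.21045679 0.072     ] width [np.float64(0.21668136771444196), np.float64(0.2042294636859008)]
```

Stripe and block edges give about -1.9°, the barb about -0.3°, so roughly 1.5° is left. One small turn, then check.

```bash
python3 -m inch '[{"claw":-1,"travel":[0,0,0],"turn":-0.008},{"claw":-1,"travel":[0,0,0],"turn":-0.008},{"claw":-1,"travel":[0,0,0],"turn":-0.008}]'; python3 -c "
from h import *
s=get_state();q=s['ee_rot']; shot('wrist','w4.png'); print('tool y',2*np.degrees(np.arctan2(q[2],q[1]))-90,s['moment'])"; python3 res.py w4.png
```

```text
clock: 5.9
position: [0.4974, 0.2119, 0.1145]
ee_rot: [0.002, 1.0, -0.017, 0.002]
contact_force: [4.1, -6.7, 3.8]
width: 0.0248
gripper_force: 98.0
tool y -91.90213347072398 [-1.12062054 -0.59868954  0.41362614]
w4.png red -2.64 -2.52 -2.77 block L/R -1.56 -1.91
barb -1.41 152
tip [0.55336735 0.21162355 0.115     ] stripe mid [0.57155267 0.21047303 0.072     ] width [np.float64(0.2166953135475659), np.float64(0.20424886578929358)]
```

Barb -1.4 to -1.9°, stripe about -1.9°: aligned, and the measured moment, about 0.41 N m, fits the expected stiffness. Release, rise straight up, and check.

```bash
python3 -m inch '[{"claw":1,"travel":[0,0,0],"turn":0},{"claw":1,"travel":[0,0,0],"turn":0},{"claw":1,"travel":[0,0,0],"turn":0},{"claw":1,"travel":[0,0,0],"turn":0},{"claw":1,"travel":[0,0,0],"turn":0}]'; python3 -m inch '[{"claw":1,"travel":[0,0,0.1],"turn":0},{"claw":1,"travel":[0,0,0.3],"turn":0},{"claw":1,"travel":[0,0,0.5],"turn":0},{"claw":1,"travel":[0,0,0.65],"turn":0},{"claw":1,"travel":[0,0,0.65],"turn":0}]';  python3 -m inch '[{"claw":1,"travel":[0,0,0],"turn":0},{"claw":1,"travel":[0,0,0],"turn":0}]'; python3 - <<'E'
from meas import *
s=get_state(); im=shot('wrist','w5.png'); c=cam('wrist',s); print(s['clock'],s['contact_force'])
hsv=cv2.cvtColor(im,cv2.COLOR_BGR2HSV); br=cv2.inRange(hsv,(9,100,60),(26,255,255)); br[:,:290]=0; br[:,370:]=0;br[:90]=0;br[240:]=0
v0=np.nonzero(br.any(1))[0][0]
mid=[(np.nonzero(br[v])[0][[0,-1]].mean(),v) for v in range(v0+3,v0+50)]
P=onplane(c,mid,.115)[:,:2]; w,V=np.linalg.eigh(np.cov(P.T)); d=V[:,1]*np.sign(V[0,1]); print("barb",np.degrees(np.arctan2(d[1],d[0])),v0,mid[0],P[0])
E
```

```text
clock: 6.45
position: [0.495, 0.2138, 0.1135]
ee_rot: [0.0, 1.0, -0.019, -0.0]
contact_force: [-0.2, -0.2, 0.6]
width: 0.0856
gripper_force: 0.0
clock: 6.95
position: [0.4977, 0.2146, 0.2486]
ee_rot: [-0.002, 1.0, -0.019, 0.005]
contact_force: [-0.5, 0.2, 0.3]
width: 0.0853
gripper_force: 0.0
clock: 7.15
position: [0.4943, 0.2134, 0.2424]
ee_rot: [0.0, 1.0, -0.019, -0.001]
contact_force: [-0.9, -0.6, -0.2]
width: 0.0855
gripper_force: 0.0
7.15 [-0.91090081 -0.55940538 -0.22715504]
barb -1.4796112324467785 115 (np.float64(324.5), 118) [0.55269369 0.21155058]
```

View pics/w5.png

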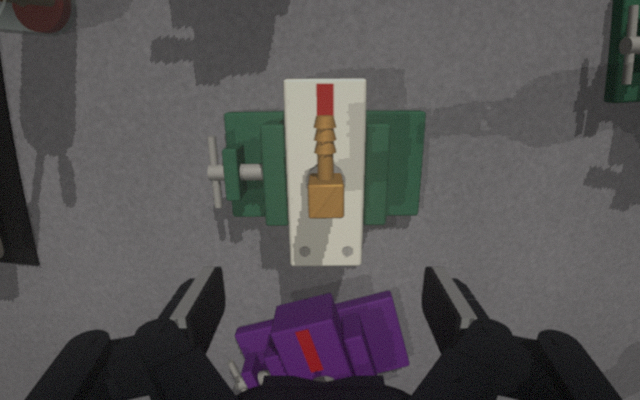

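The barb (tip 324,116) lies along the stripe (325,99), within about 0.5°. The gripper is open and clear. Handing in.

```bash
python3 -c "
from rig import ticket
print(ticket.sign_off())"
```

```text
the job is handed in; nothing more can be done
None
```

I screwed the brass elbow in until its barb lay along the red stripe (within about 0.5° by the wrist camera), released it, and handed the job in at about 7 s; the arm stayed well clear of the blue elbow and the jar.

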